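# Plug the fork post into the bench post holder

## Robot

A 6-joint arm with a two-finger parallel gripper is mounted at the origin on a cart in front of the work surface, level with it; the furniture and walls round the work are solid. World frame = base frame: x ahead of the robot, y to its left, z up, the work surface at z = 0. Lengths are in mm, angles in rad, forces in N, time in s.
With the tool pointing down it reaches from about 300 to 775 mm from the base axis. Payload 14.6 kg.
Tool frame: the origin (TCP) lies at the very end of the fingers, on their centre line; the grasp point (between the pads) lies 19 mm behind it; z points along the fingers, y is the line along which they close (so a half turn about z gives the same grasp; the last joint's range is limited). The gripper opens to 94 mm and grips with 3 to 60 N. Pads are 16 mm wide; open, the fingers measure 119 mm over their backs; the gripper's body (75 mm by 177 mm) begins 78 mm behind the grasp point.
Start: joints at [-1.35, 0.3, 1.521, -0, 1.321, -0.067], TCP at [156.107, -527.371, 205.446] pointing down, gripper open.
Joint ranges: [-3.03, 3.03], [-0.79, 2.21], [0.23, 2.52], [-1.04, 4.18], [0, 3.07], [-2.55, 2.55]. Speed limits (rad/s): [2.22, 2.22, 2.57, 3.14, 3.14, 3.14].

## Interface

Orientations are given as [roll, pitch, yaw] about the fixed x, y, z axes, in that order (R = Rz(yaw) Ry(pitch) Rx(roll)).
In Python, from cell import manip, eyes, ticket gives the robot as it stands. The module is installed in compiled form; this text tells all that it offers.
- The arm moves only by the tool arm_command, never from a script. Its argument "plan" is a list of rows, each a list of 5 numbers: the opening, from -1 (shut) to 1 (fully open), then the shift along the tool's x, y, z in m, then the turn about the tool's z in rad. In form: [[jaw, dx, dy, dz, roll], ...]. A call has 1 to 20 rows; each row shifts and turns the commanded pose from where the row before left it, along the tool's axes as they then stand; what a row does not reach is not made up. A row lasts 1/8 s, in which the tool goes at most 62.5 mm and 10.7 degrees, less where a joint would pass 70% of its speed; a pose out of reach is approached as far as the arm can. A call is refused whole if a number of a shift passes 0.0625 or a number of a turn 0.188, either way. A call with a gripper value outside its range is refused whole. The fingers move at their own pace and stop on an object; "newtons" is the grip in N (left out, the last holds). Time passes only in rows, so rows that do not move let the fingers close. It gives the time, the measured TCP pose, the force, the opening and the grip force at its end, in the units of the state.
- manip.read_state(): the state, without advancing time (a new reading comes with each control period).
- eyes.camera(name): name is "scene" or "top" or "wrist"; returns a dict with "img" (480x640x3 uint8, blue, green, red), "z_map" (480x640 float32, mm along the optical axis (not along the pixel's ray), 0 where there is no reading), "fx", "fy", "cx", "cy" (pixels), "eye" and "orientation" of the camera in the world. Camera axes: x right, y down, z forward; pixel columns grow to the right and rows downward; lengths in mm; the calibration is good to about 2 mm. A picture is of the moment at which its call begins.
- ticket.sign_off(): hands the job in; it is judged then, once.
The state is a dict: "clock": time; "joints": joint angles; "qd": joint speeds; "effort": joint torques, N m; "eef_pos": TCP position; "eef_rot": TCP orientation; "wrist_force": force on the tool from outside, world axes, zero at the start; "moment": the same for the moment, N m; "finger_gap": finger opening in mm; "finger_force": force on a finger pad.
Only numpy, scipy, OpenCV 4.12 (cv2) and the standard library are available. Lean on these libraries where they do the work, as an engineer would, in place of code of your own. Each camera call takes 0.05 s, during which the arm holds its last target. There are 200 camera calls.

## Task

Take the orange-gripped fork post out of the rack and slide it, fork up, into the bore of the aluminium post holder, past the side spring plunger, until its foot rests on the depth stop hidden in the bore. How deep the stop sits is not known, so feel for it and press only gently (the stop must not take more than 22 N); then let go. Leave the black-gripped ball post in the rack and do not disturb the board and the gauge block.

Things in the scene. Friction and masses are not known exactly. Their poses are not given: they have to be found in the camera images.
- fork_post_grip (a point): Centre of the square orange grip (14 x 14 x 30 mm tall) of the post to move: an upright steel rod, 12 mm thick, 128 mm long with the small two-tine brass fork on top, 0.1 to 0.17 kg. Lies on the rod's axis, 90 mm above the foot and 38 mm below the fork's top; z up the rod, x and y square to the grip's faces. Stands in one of the rack's holes, foot 5 mm above the worktop; may lean up to 4 degrees.
- fork_post_foot (a point): The centre of the fork post's flat foot (5 mm across, widening to 12 mm over the lowest 9 mm), 90 mm below the grip's centre.
- ball_post_grip (a point): A like post with a black square grip and a steel ball on top, in the rack's other hole; this point is its grip's centre, 90 mm above its foot. It stays where it is.
- rack: Grey plastic block fixed on the worktop, 56 (its x) x 110 (its y) x 30 mm high; origin at the centre of its underside. Two round holes at y = -28 and +28 mm, 25 mm deep, 13.6 mm across; the posts stand loosely in them, in either order, their grips turned up to 0.2 rad from the rack's axes.
- holder_mouth (a point): Centre of the mouth of the holder's bore, 73 mm above the worktop. The bore is vertical, 14 mm across, with a 3 mm chamfer; z up. 15 mm below the mouth the spring plunger stands into the bore from the holder's -y side; its housing and black knob reach 42 mm (48 mm when pressed) from the axis to -y, 58 mm above the worktop.
- plunger (a joint): Travel of the spring plunger outward, in m: 0 with the bore empty (its round nose then 2 mm from the bore's axis), about 0.002 to 0.005 with a rod in the bore. Spring force 3 to 10 N. Riding over its nose and then sliding along it takes about 3 to 15 N downward, enough to hold the post up by itself, so the post must be pushed all the way; that drag is not yet the stop.
- test_board: Green circuit board with sockets, 60 x 100 x 18 mm, loose on the worktop; leave it alone. Origin at the centre of its underside.
- gauge_block: Steel step block, 23 x 48 x 30 mm, loose on the worktop; leave it alone. Origin at the centre of its underside.
- holder: Post holder: aluminium block 40 x 40 mm on a dark foot plate 76 (x) x 60 (y) x 8 mm, fixed on the worktop; its top with the bore is 73 mm above the worktop. Origin at the centre of its underside. Inside the bore is an adjustable depth stop, not seen or reported: its top lies anywhere 33 to 57 mm below the mouth. It has a sprung pad (7 N per mm, 2 mm travel) and is hard after that.
- lamp_arm (a point): Middle of the thin level arm of the fixed white magnifier lamp on the left, 366 mm above the worktop. From here the arm runs 155 mm ahead and 62 mm left to its big ring head, and as far back and right to its elbow, from which a post goes down to a clamp at the table's front edge. Keep robot and gripper clear of it: pass well above the lamp arm, short of the ring head.
Things that resemble listed ones, but are neither listed nor needed, are in the scene too. What is meant by the holder is not red or yellow, and is the larger of those in its own colour.

How it is judged:
By the outcome, as a careful person would: the job done as asked, in the order asked, and still so for the second after the job is handed in, with the robot touching nothing.
It also fails if it takes over 58 s, if anything falls off the work surface, if the arm or the gripper's body presses on something with over 40 N, if the wrist force passes 120 N, or if a joint passes its speed limit or range.

## Working session

There is one attempt and no reset: what is moved stays moved. The work goes in short steps, Python scripts to look and compute and a tool call to move; the robot and the scene stay as the last step left them, time stands still between calls to the robot, and variables do not carry over. Pictures are saved under pics/ and viewed, at most 10 in all, crops included, and the job is handed in when it is done.

Besides the shell and the picture viewer there is one more tool, called after "Request:" as name(argument=value, ...) on one line, values as JSON. arm_command: Moves the arm, as the interface text tells. Its arguments: {"type":"object","properties":{"plan":{"type":"array"},"newtons":{"type":"number"}},"required":["plan"]}

```bash
mkdir -p pics; cat > h.py <<'E'
from cell import manip, eyes, ticket
import numpy as np, cv2
from scipy.spatial.transform import Rotation as R
def snap(n):
    c=eyes.camera(n); np.savez(f'{n}.npz',**c); return c
def load(n): return np.load(f'{n}.npz')
def rot(c):
    o=np.array(c['orientation'],float)
    return o if o.shape==(3,3) else R.from_euler('xyz',o).as_matrix()
def world(c,u,v,z=None):
    if z is None:
        w=c['z_map'][int(v)-1:int(v)+2,int(u)-1:int(u)+2]; w=w[w>0]; z=np.median(w)
    p=np.array([(u-c['cx'])/c['fx'],(v-c['cy'])/c['fy'],1])*z
    return rot(c)@p+np.array(c['eye'])
def atz(c,u,v,h):
    d=rot(c)@np.array([(u-c['cx'])/c['fx'],(v-c['cy'])/c['fy'],1]); e=np.array(c['eye'])
    return e+d*(h-e[2])/d[2]
E
python3 - <<'E'
from h import *
for n in ['scene','top']:
    c=snap(n); cv2.imwrite(f'pics/{n}1.png',c['img']); print(n,c['eye'],c['orientation'],c['fx'])
print(manip.read_state())
E
```

```text
scene [  77.8465765  -830.61229307 1097.97118508] [-2.2684853   0.01994192 -0.47765415] 616.0068778237838
top [ 386.10298386  118.19383431 1266.25024018] [-2.97978102  0.00335786 -1.5583619 ] 527.459175048655
{'clock': 0.1, 'joints': array([-1.34957331e+00,  3.00405050e-01,  1.52150392e+00, -1.44984379e-06,
        1.32070804e+00, -6.65956993e-02]), 'qd': array([ 0.00018197, -0.00141504, -0.00131315,  0.00053288, -0.00106523,
       -0.00013913]), 'effort': array([ 2.00384588e-03, -5.32635927e+01, -3.53280866e+01,  7.09961937e-02,
        2.34805467e-02, -6.08176993e-05]), 'eef_pos': array([ 156.0718446 , -527.14950664,  204.95520375]), 'eef_rot': array([-3.14057047e+00, -6.67660203e-05,  2.87819043e-01]), 'wrist_force': array([-0.27923512, -0.4312087 , -0.45788548]), 'moment': array([-0.01188437, -0.02220798, -0.03016276]), 'finger_force': 0.0, 'finger_gap': 94.2873416980754}
```

View pics/scene1.png

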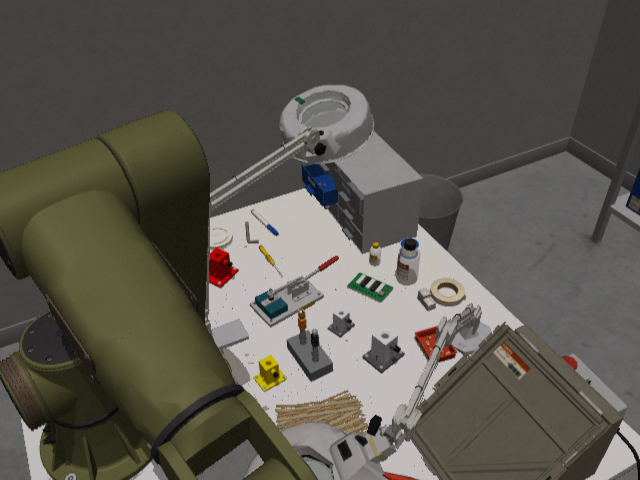

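View pics/top1.png

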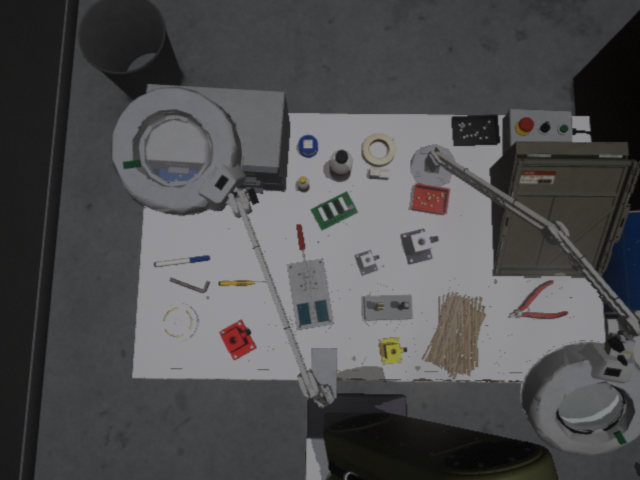

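The scene picture shows two aluminium holders, at (383,348) and (341,322), plus a red one at (220,265) and a yellow one at (268,372). The rack is at (310,355), with the orange post at (302,320) and the black post at (315,340). In the top picture the holders are at (417,246) and (367,262), and the rack is at (387,306). The lamp arms are at left (270,290) and right (555,230).

Candidates for the holder (top pixels):
- large aluminium (417,246)
- small aluminium (367,262)
- red (238,340)
- yellow (392,350)

I choose the large aluminium one, and the orange post at about (372,304). I'll check both in a crop.

```bash
python3 - <<'E'
from h import *
s=load('scene');t=load('top')
a=cv2.resize(s['img'][295:395,270:420],None,fx=5,fy=5,interpolation=cv2.INTER_CUBIC)[:, :750]
b=cv2.resize(t['img'][222:327,345:450],None,fx=5,fy=5,interpolation=cv2.INTER_CUBIC)
cv2.imwrite('pics/sc2.png',a);cv2.imwrite('pics/tc2.png',b)
for u,v in [(417,246),(412,240),(367,262),(372,304),(402,304),(387,306),(387,315)]: print(u,v,world(t,u,v).round())
for u,v in [(555,230),(500,195),(600,300),(270,290),(238,200),(300,370),(585,395)]: print('lamp',u,v,world(t,u,v).round())
E
```

```text
417 246 [587. -91.  74.]
412 240 [602. -80.  70.]
367 262 [552.  21.  48.]
372 304 [456.   9.  31.]
402 304 [452. -50. 109.]
387 306 [452. -26.  30.]
387 315 [431. -26.  30.]
lamp 555 230 [ 578. -299.  322.]
lamp 500 195 [ 668. -234.  228.]
lamp 600 300 [ 474. -538.    1.]
lamp 270 290 [458. 211. 381.]
lamp 238 200 [613. 271. 378.]
lamp 300 370 [327. 158. 377.]
lamp 585 395 [ 276. -385.  215.]
```

View pics/sc2.png

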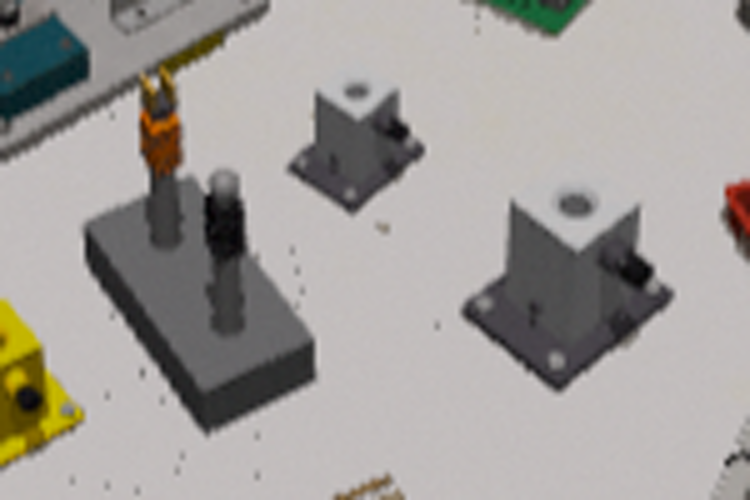

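View pics/tc2.png

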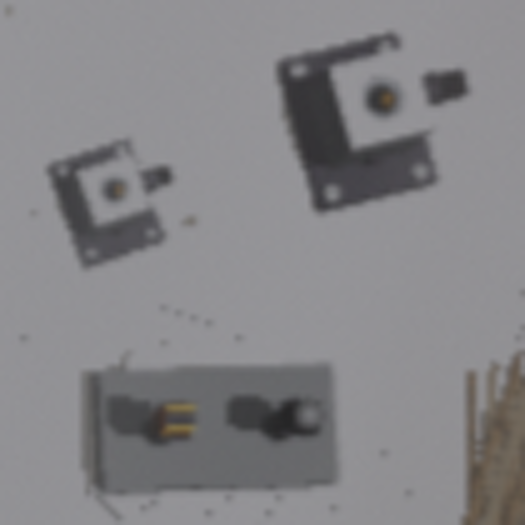

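The crops confirm both choices. The post with the orange grip and brass tines has its top at tc2 (180,420), and the ball post is at (305,415). The large aluminium holder's bore is at tc2 (382,98), with its knob at (445,85). Next I measure poses and a clearance map.

```bash
python3 - <<'E'
from h import *
t=load('top');s=load('scene')
f=lambda u,v:(345+u/5-.4,222+v/5-.4)
g=lambda u,v:(270+u/5-.4,295+v/5-.4)
print('mouth top',atz(t,*f(382,98),73).round(1),'scene',atz(s,*g(576,203),73).round(1))
print('knob',atz(t,*f(447,85),58).round(1))
print('fork top',atz(t,*f(180,420),133).round(1),'scene',atz(s,*g(157,90),130).round(1))
print('grip scene', atz(s,*g(161,138),95).round(1))
print('ball',atz(t,*f(308,415),128).round(1))
for p in [(98,375),(332,363),(338,483),(100,493)]: print('rack',atz(t,*f(*p),30).round(1))
print('rod at rack, scene',atz(s,*g(166,245),30).round(1))
H={}
for c in (t,s):
    v,u=np.mgrid[0:480:2,0:640:2]; z=c['z_map'][::2,::2]
    P=np.stack([(u-c['cx'])/c['fx']*z,(v-c['cy'])/c['fy']*z,z],-1)[z>0]@rot(c).T+c['eye']
    for p in P: 
        k=(int(p[0]//50),int(p[1]//50)); H[k]=max(H.get(k,-99),p[2])
print('y:',[j*50 for j in range(-13,6)])
for i in range(16,-1,-1): print(i*50,[int(H.get((i,j),-99)) for j in range(-13,6)])
E
```

```text
mouth top [ 598.7 -100.5   73. ] scene [ 599.7 -100.9   73. ]
knob [ 607.8 -133.5   58. ]
fork top [447.1  -0.7 133. ] scene [447.3  -3.2 130. ]
grip scene [4.496e+02 4.000e-01 9.500e+01]
ball [450.2 -56.2 128. ]
rack [473.2  26.7  30. ]
rack [480.1 -82.8  30. ]
rack [424.4 -84.7  30. ]
rack [418.5  25.8  30. ]
rod at rack, scene [447.3  -4.2  30. ]
y: [-650, -600, -550, -500, -450, -400, -350, -300, -250, -200, -150, -100, -50, 0, 50, 100, 150, 200, 250]
800 [-99, -99, 184, 185, 184, 184, 184, 184, 5, 101, 100, 22, 25, 24, 101, 93, 40, 199, 200]
750 [-99, -99, 203, 206, 205, 206, 206, 206, 5, 145, 111, 16, 33, 35, 130, 106, 65, 201, 355]
700 [-99, -99, 212, 208, 209, 210, 209, 209, 197, 183, 24, 23, 6, 7, 19, 21, 71, 200, 353]
650 [36, 19, 181, 152, 153, 152, 152, 257, 246, 28, 25, 24, 6, 17, 24, 23, 10, 7, 354]
600 [37, 19, 142, 111, 111, 111, 108, 302, 248, 5, 79, 76, 5, 7, 9, 12, 73, 375, 395]
550 [33, 23, 95, 65, 67, 70, 326, 327, 6, 7, 79, 76, 46, 55, 8, 18, 65, 386, 393]
500 [34, 21, 54, 30, 33, 328, 332, 53, 7, 8, 6, 6, 12, 54, 8, 47, 62, 392, 12]
450 [35, 20, 6, 6, 332, 338,
[... 192 characters left out ...]
59, 60, 8, 17, 17, 387, 8, 69]
300 [-1, -99, -99, 276, 315, 293, 255, 226, 18, 21, 21, 58, 60, 7, 17, 384, 382, 7, 11]
250 [-99, -99, -99, 255, 255, 250, 247, 224, 11, 13, 688, 689, 631, 6, 19, 381, 383, 6, 7]
200 [-99, -99, 521, 525, 205, 201, 213, 203, -99, 649, 694, 696, 685, 605, 445, 288, 13, -99, -99]
150 [-99, -99, 522, 543, 564, 583, 598, 610, 617, 667, 695, 695, -99, 525, 437, 317, -19, -99, -99]
100 [-99, -99, -99, 550, 571, 592, 610, 628, 649, 675, 693, 694, -99, -99, 289, 248, 2, -99, -99]
50 [-99, -99, -99, 535, 567, 592, 611, 631, 654, 684, 693, 692, -99, -99, -99, 11, 1, -99, -99]
0 [-99, -99, -99, -99, -99, -99, 600, 628, 654, 688, 693, 688, 309, -99, -99, -99, -99, -99, -99]
```

Request:
arm_command(plan=[[1, 0, 0, -0.05, 0], [1, 0, 0, -0.05, 0], [1, 0, 0, -0.05, 0], [1, 0, 0, -0.05, 0], [1, 0, 0, -0.05, 0], [1, 0, 0, 0, 0]])

```text
clock: 0.85
eef_pos: [156.2, -527.6, 458.7]
eef_rot: [3.136, 0.0, 0.288]
wrist_force: [0.3, -0.4, -0.5]
finger_gap: 94.0
finger_force: 0.0
```

Request:
arm_command(plan=[[1, 0.0306, -0.0302, 0, 0], [1, 0.0306, -0.0302, 0, 0], [1, 0.0306, -0.0302, 0, 0], [1, 0.0306, -0.0302, 0, 0], [1, 0.0306, -0.0302, 0, 0], [1, 0.0306, -0.0302, 0, 0], [1, 0.0306, -0.0302, 0, 0], [1, 0.0306, -0.0302, 0, 0], [1, 0.0306, -0.0302, 0, 0], [1, 0.0306, -0.0302, 0, 0], [1, 0.0306, -0.0302, 0, 0], [1, 0.0306, -0.0302, 0, 0], [1, 0.0306, -0.0302, 0, 0], [1, 0.0306, -0.0302, 0, 0], [1, 0, 0, 0, -0.18], [1, 0, 0, 0, -0.18], [1, 0, 0, 0, -0.18], [1, 0, 0, 0, -0.18], [1, 0, 0, 0, -0.18], [1, 0, 0, 0, -0.18]])

```text
clock: 3.35
eef_pos: [446.8, -0.4, 454.1]
eef_rot: [-3.139, 0.0, 1.374]
wrist_force: [0.0, 0.1, 0.4]
finger_gap: 94.2
finger_force: 0.0
```

Request:
arm_command(plan=[[1, 0, 0, 0.05, -0.18], [1, 0, 0, 0.05, 0], [1, 0, 0, 0.05, 0], [1, 0, 0, 0.03, 0], [1, 0, 0, 0, 0], [1, 0, 0, 0, 0]])

```text
clock: 4.1
eef_pos: [447.1, -0.4, 276.4]
eef_rot: [3.141, 0.0, 1.548]
wrist_force: [0.3, -0.4, -0.0]
finger_gap: 93.6
finger_force: 0.0
```

```bash
python3 - <<'E'
from h import *
c=snap('wrist'); cv2.imwrite('pics/w1.png',c['img']); print(c['eye'],c['orientation'],c['fx'],manip.read_state()['eef_pos'],manip.read_state()['eef_rot'])
E
```

```text
[448.58784234  73.15513859 456.11688841] [ 2.88605009e+00 -1.55456186e-03 -2.30833839e-02] 357.2834372671313 [ 4.47266727e+02 -3.94146315e-01  2.76653832e+02] [3.13989098e+00 1.19410281e-04 1.54784062e+00]
```

View pics/w1.png

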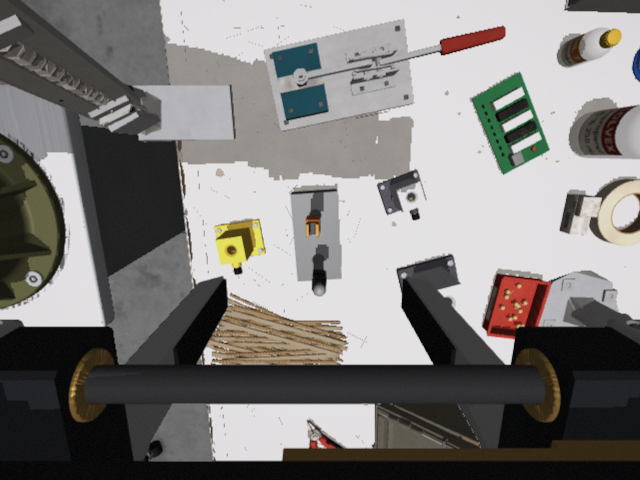

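The wrist view shows the fork post at (313,225) and the ball post at (319,280), with the open fingers on either side. I'll crop closer for the grip yaw and position.

```bash
python3 - <<'E'
from h import *
c=load('wrist'); a=cv2.resize(c['img'][180:300,270:360],None,fx=5,fy=5,interpolation=cv2.INTER_CUBIC); cv2.imwrite('pics/w2.png',a)
E
```

```text
(no output)
```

View pics/w2.png

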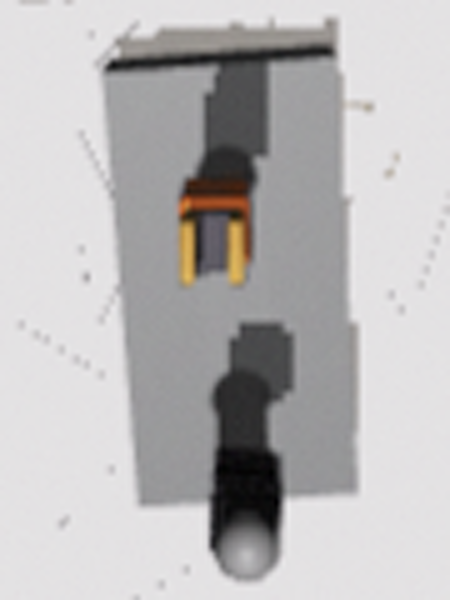

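The crop shows the grip's top face spanning x 180–251 with its edge level, the tines at 187 and 237, and the hole at (228,165). So the grip is aligned with the image.

```bash
python3 - <<'E'
from h import *
c=load('wrist'); f=lambda u,v:(270+u/5-.4,180+v/5-.4)
print('grip L/R z110',atz(c,*f(181,200),110).round(1),atz(c,*f(251,199),110).round(1))
print('tine ends',atz(c,*f(187,283),133).round(1),atz(c,*f(237,282),133).round(1))
print('hole',atz(c,*f(228,172),30).round(1))
for p in [(107,68),(334,52),(357,491),(141,504)]: print('rack',atz(c,*f(*p),30).round(1))
m=cv2.cvtColor(c['img'],cv2.COLOR_BGR2HSV)
k=((m[...,0]>5)&(m[...,0]<16)&(m[...,1]>180)); k[:210]=0;k[235:]=0;k[:,:300]=0;k[:,326:]=0
v,u=np.nonzero(k); P=np.array([world(c,a,b,c['z_map'][b,a]) for a,b in zip(u,v)])
print(P[:,2].round(0)[:40]); Q=P[(P[:,2]>100)&(P[:,2]<120)]; print(len(Q),Q.min(0),Q.max(0),np.median(Q,0))
E
```

```text
grip L/R z110 [439.4   8.7 110. ] [453.2   8.6 110. ]
tine ends [440.7  -2.7 133. ] [450.   -2.7 133. ]
hole [4.488e+02 4.000e-01 3.000e+01]
rack [420.6  26.   30. ]
rack [474.6  28.5  30. ]
rack [479.6 -81.8  30. ]
rack [424.9 -84.   30. ]
[101. 100. 101. 107. 109. 108. 110. 110. 110. 111. 110. 109. 109. 109.
 110. 110. 109. 110. 110. 110. 111. 109. 110. 110. 111. 109. 110. 110.
 111. 118. 117. 118. 118. 120. 119. 119. 119. 119. 119. 119.]
41 [439.50033606   6.10759132 100.35163134] [451.51785772   9.41842237 119.97885314] [446.49241994   8.78534021 110.13244672]
```

```bash
python3 - <<'E'
from h import *
c=snap('top'); cv2.imwrite('pics/t3.png',c['img'][180:420,150:470].repeat(2,0).repeat(2,1))
E
```

```text
(no output)
```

View pics/t3.png

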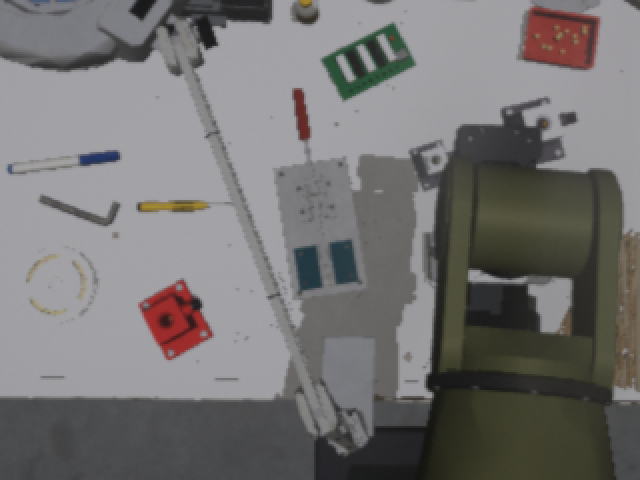

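The top view shows the forearm clear of the left lamp's elbow (crop 370 against 425), so I descend with the jaws partly closed.

Request:
arm_command(plan=[[0.1, 0.0014, -0.0006, 0, 0], [0.1, 0, 0, 0, 0], [0.1, 0, 0, 0.04, 0], [0.1, 0, 0, 0.04, 0], [0.1, 0, 0, 0.04, 0], [0.1, 0, 0, 0.04, 0], [0.1, 0, 0, 0.02, 0], [0.1, 0, 0, 0.019, 0], [0.1, 0, 0, 0, 0], [0.1, 0, 0, 0, 0]])

```text
clock: 5.45
eef_pos: [446.8, 1.0, 77.3]
eef_rot: [3.141, 0.0, 1.548]
wrist_force: [0.0, -0.8, -0.0]
finger_gap: 51.8
finger_force: 0.0
```

Request:
arm_command(plan=[[-1, 0, 0, 0, 0], [-1, 0, 0, 0, 0], [-1, 0, 0, 0, 0], [-1, 0, 0, 0, 0], [-1, 0, 0, 0, 0], [-1, 0, 0, 0, 0]], newtons=40)

```text
clock: 6.2
eef_pos: [446.7, 1.0, 76.6]
eef_rot: [3.141, 0.0, 1.548]
wrist_force: [4.0, -0.0, -1.4]
finger_gap: 13.9
finger_force: 40.0
```

Request:
arm_command(plan=[[-1, 0, 0, -0.02, 0], [-1, 0, 0, -0.03, 0], [-1, 0, 0, -0.03, 0], [-1, 0, 0, -0.03, 0], [-1, 0, 0, -0.03, 0], [-1, -0.0196, 0.031, 0, 0], [-1, -0.0196, 0.031, 0, 0], [-1, -0.0196, 0.031, 0, 0], [-1, -0.0196, 0.031, 0, 0], [-1, -0.0198, 0.0308, 0, 0], [-1, 0, 0, 0, 0], [-1, 0, 0, 0, 0]], newtons=60)

```text
clock: 7.7
eef_pos: [598.2, -100.3, 216.0]
eef_rot: [-3.14, -0.0, 1.548]
wrist_force: [0.5, 0.1, -1.6]
finger_gap: 13.5
finger_force: 60.0
```

```bash
python3 - <<'E'
from h import *
s=manip.read_state();print(s['eef_pos'],s['eef_rot'],s['wrist_force'],s['moment'],s['finger_gap'])
c=snap('wrist');t=snap('top');d=snap('scene')
a=cv2.resize(c['img'][150:350,220:420],None,fx=2.8,fy=2.8,interpolation=cv2.INTER_CUBIC)
b=d['img'][270:400,330:430]; b=cv2.resize(b,None,fx=2.4,fy=4.3*560/559,interpolation=cv2.INTER_CUBIC)[:560] if 0 else cv2.resize(d['img'][260:400,360:420],(240,560),interpolation=cv2.INTER_CUBIC)
cv2.imwrite('pics/w4.png',np.hstack([a,b])); print(c['eye'])
E
```

```text
[ 598.19711504 -100.31594466  215.96281597] [-3.14018427e+00 -4.35591291e-04  1.54782264e+00] [ 0.47118611  0.08169108 -1.60222123] [-0.05165244 -0.08447567  0.03318466] 13.516639880707535
[600.06922401 -26.86875357 395.7123317 ]
```

View pics/w4.png

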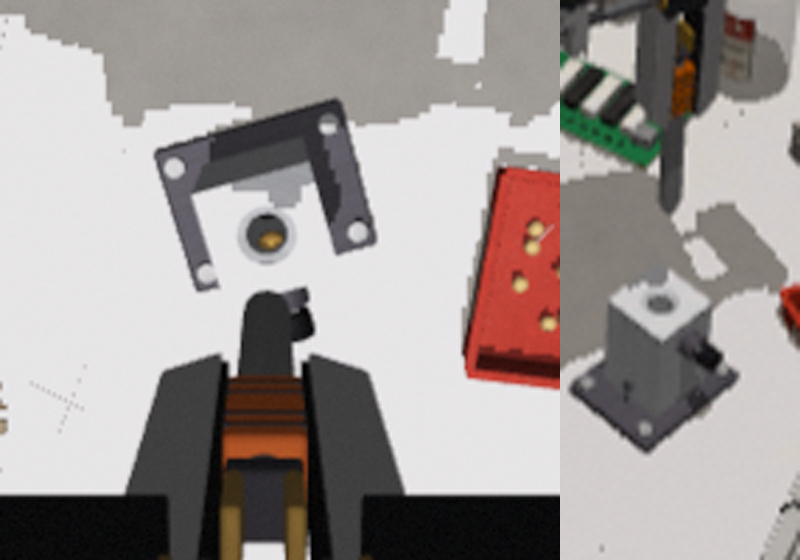

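The wrist crop shows the bore at (266,235), the rod edges at 240 and 293 on row 350, the foot's outline at (266,292), and the knob at (305,320). The scene crop on the right shows the foot at (672,210) above the holder, with its bore at (660,305).

```bash
python3 - <<'E'
from h import *
c=load('wrist');d=load('scene')
f=lambda u,v:(220+u/2.8-.3,150+v/2.8-.3)
g=lambda u,v:(360+(u-560)/4-.4,260+v/4-.4)
print('mouth w',atz(c,*f(266,235),73),'s',atz(d,*g(660,304),73))
e=atz(c,*f(266,292),73)
for h in (145,150,154): print('foot far edge',h,atz(c,*f(266,292),h))
print('rod axis',atz(c,*f(266.5,350),180),'foot scene',atz(d,*g(672,209),145))
print('grip z110+..',atz(c,*f(222,440),249),atz(c,*f(308,440),249))
print('rodR scene',[world(d,*g(x,y)).round(1) for x,y in((672,150),(672,180),(672,195))])
# fingers/rod directly by depth in wrist
for p in ((266,310),(266,330),(266,350),(266,365)): print(world(c,*f(*p)).round(1))
E
```

```text
mouth w [ 598.60314016 -100.1495732    73.        ] s [ 598.67581075 -101.69279589   73.        ]
foot far edge 145 [598.58514547 -99.02721386 145.        ]
foot far edge 150 [598.61474271 -97.58814504 150.        ]
foot far edge 154 [598.6384205  -96.43688997 154.        ]
rod axis [ 598.59480426 -102.69613895  180.        ] foot scene [ 602.39345146 -100.6653076   145.        ]
grip z110+.. [591.66469353 -93.36768398 249.        ] [605.31159652 -93.67696591 249.        ]
rodR scene [array([ 595.7, -105.9,  196.9]), array([ 596.9, -106.4,  174.8]), array([ 596. , -108.6,  166.2])]
[598.6 -95.5 172.4]
[598.6 -95.4 187.7]
[598.6 -94.8 202.5]
[598.6 -94.4 212.4]
```

Request:
arm_command(plan=[[-1, 0.0018, 0, 0, 0], [-1, 0, 0, 0.02, 0], [-1, 0, 0, 0.02, 0], [-1, 0, 0, 0.02, 0], [-1, 0, 0, 0.01, 0], [-1, 0, 0, 0, 0], [-1, 0, 0, 0, 0]])

```text
clock: 8.72
eef_pos: [599.2, -98.9, 147.4]
eef_rot: [3.14, 0.0, 1.548]
wrist_force: [-0.2, -0.2, -1.3]
finger_gap: 13.8
finger_force: 60.0
```

Request:
arm_command(plan=[[-1, 0, 0, 0.002, 0], [-1, 0, 0, 0.002, 0], [-1, 0, 0, 0.002, 0], [-1, 0, 0, 0.002, 0], [-1, 0, 0, 0, 0]])

```text
clock: 9.35
eef_pos: [598.8, -98.9, 138.2]
eef_rot: [-3.141, -0.0, 1.548]
wrist_force: [0.6, 0.8, -1.0]
finger_gap: 13.7
finger_force: 60.0
```

Free entry. I continue to the plunger.

Request:
arm_command(plan=[[-1, 0, 0, 0.0015, 0], [-1, 0, 0, 0.0015, 0], [-1, 0, 0, 0.0015, 0], [-1, 0, 0, 0.0015, 0], [-1, 0, 0, 0, 0]])

```text
clock: 9.98
eef_pos: [598.8, -98.9, 132.3]
eef_rot: [-3.141, -0.0, 1.548]
wrist_force: [0.0, 0.0, -1.5]
finger_gap: 13.6
finger_force: 60.0
```

Request:
arm_command(plan=[[-1, 0, 0, 0.0015, 0], [-1, 0, 0, 0.0015, 0], [-1, 0, 0, 0.0015, 0], [-1, 0, 0, 0, 0]])

```text
clock: 10.48
eef_pos: [598.9, -98.5, 127.8]
eef_rot: [-3.142, -0.001, 1.548]
wrist_force: [0.4, 3.7, -0.3]
finger_gap: 13.3
finger_force: 60.0
```

Request:
arm_command(plan=[[-1, 0, 0, 0.0015, 0], [-1, 0, 0, 0.0015, 0], [-1, 0, 0, 0.0015, 0], [-1, 0, 0, 0.0015, 0], [-1, 0, 0, 0, 0]])

```text
clock: 11.1
eef_pos: [598.6, -98.5, 121.4]
eef_rot: [-3.141, -0.001, 1.548]
wrist_force: [1.6, 5.2, -2.0]
finger_gap: 13.6
finger_force: 60.0
```

Request:
arm_command(plan=[[-1, 0, 0, 0.0015, 0], [-1, 0, 0, 0.0015, 0], [-1, 0, 0, 0.0015, 0], [-1, 0, 0, 0.0015, 0], [-1, 0, 0, 0, 0]])

```text
clock: 11.72
eef_pos: [598.5, -98.5, 115.5]
eef_rot: [-3.14, -0.001, 1.548]
wrist_force: [-0.5, 5.0, -0.6]
finger_gap: 13.8
finger_force: 60.0
```

Request:
arm_command(plan=[[-1, 0, 0, 0.001, 0], [-1, 0, 0, 0.001, 0], [-1, 0, 0, 0.001, 0]])

```text
clock: 12.1
eef_pos: [598.6, -98.5, 112.9]
eef_rot: [-3.141, -0.001, 1.548]
wrist_force: [-1.5, 4.8, 4.5]
finger_gap: 13.5
finger_force: 60.0
```

Request:
arm_command(plan=[[-1, 0, 0, 0.001, 0], [-1, 0, 0, 0.0005, 0]])

```text
clock: 12.35
eef_pos: [598.6, -98.5, 111.3]
eef_rot: [-3.141, -0.001, 1.548]
wrist_force: [-1.4, 5.4, 3.5]
finger_gap: 13.5
finger_force: 60.0
```

Request:
arm_command(plan=[[-1, 0, 0, 0.0007, 0], [-1, 0, 0, 0.0008, 0]])

```text
clock: 12.6
eef_pos: [598.6, -98.5, 109.9]
eef_rot: [-3.141, -0.001, 1.548]
wrist_force: [-2.2, 5.8, 3.4]
finger_gap: 13.6
finger_force: 60.0
```

```bash
python3 -c "
from h import *
print(manip.read_state()['wrist_force'])"
```

```text
[-2.22078108  5.79176074  3.44025049]
```

Request:
arm_command(plan=[[-1, 0, 0, 0.0007, 0], [-1, 0, 0, 0.0008, 0]])

```text
clock: 12.85
eef_pos: [598.6, -98.5, 108.4]
eef_rot: [-3.141, -0.001, 1.548]
wrist_force: [-1.7, 5.9, 3.0]
finger_gap: 13.5
finger_force: 60.0
```

Request:
arm_command(plan=[[-1, 0, 0, 0.0007, 0], [-1, 0, 0, 0.0008, 0]])

```text
clock: 13.1
eef_pos: [598.6, -98.6, 106.9]
eef_rot: [-3.141, -0.001, 1.548]
wrist_force: [-1.9, 5.2, 4.9]
finger_gap: 13.6
finger_force: 60.0
```

Request:
arm_command(plan=[[-1, 0, 0, 0.0005, 0], [-1, 0, 0, 0.0005, 0]])

```text
clock: 13.35
eef_pos: [598.7, -98.6, 105.9]
eef_rot: [-3.141, -0.0, 1.548]
wrist_force: [-1.4, 5.0, 3.6]
finger_gap: 13.5
finger_force: 60.0
```

Request:
arm_command(plan=[[-1, 0, 0, 0.0007, 0], [-1, 0, 0, 0.0008, 0]])

```text
clock: 13.6
eef_pos: [598.6, -98.6, 104.4]
eef_rot: [-3.141, -0.0, 1.548]
wrist_force: [-1.4, 3.8, 2.7]
finger_gap: 13.4
finger_force: 60.0
```

Request:
arm_command(plan=[[-1, 0, 0, 0.0007, 0], [-1, 0, 0, 0.0008, 0]])

```text
clock: 13.85
eef_pos: [598.6, -98.6, 102.9]
eef_rot: [-3.141, -0.0, 1.548]
wrist_force: [-1.9, 4.6, 4.0]
finger_gap: 13.4
finger_force: 60.0
```

Request:
arm_command(plan=[[-1, 0, 0, 0.0007, 0], [-1, 0, 0, 0.0008, 0]])

```text
clock: 14.1
eef_pos: [598.6, -98.6, 101.4]
eef_rot: [-3.141, -0.0, 1.548]
wrist_force: [-1.8, 6.0, 2.6]
finger_gap: 13.4
finger_force: 60.0
```

Request:
arm_command(plan=[[-1, 0, 0, 0.0007, 0], [-1, 0, 0, 0.0008, 0]])

```text
clock: 14.35
eef_pos: [598.7, -98.6, 99.9]
eef_rot: [-3.141, -0.0, 1.548]
wrist_force: [-2.7, 5.1, 3.9]
finger_gap: 13.4
finger_force: 60.0
```

Request:
arm_command(plan=[[-1, 0, 0, 0.0007, 0], [-1, 0, 0, 0.0008, 0]])

```text
clock: 14.6
eef_pos: [598.7, -98.6, 98.4]
eef_rot: [-3.141, -0.0, 1.548]
wrist_force: [-2.8, 4.5, 3.2]
finger_gap: 13.7
finger_force: 60.0
```

Request:
arm_command(plan=[[-1, 0, 0, 0.0007, 0], [-1, 0, 0, 0.0008, 0]])

```text
clock: 14.85
eef_pos: [598.7, -98.7, 96.9]
eef_rot: [-3.141, -0.0, 1.548]
wrist_force: [-2.0, 4.8, 4.2]
finger_gap: 13.5
finger_force: 60.0
```

Request:
arm_command(plan=[[-1, 0, 0, 0.0007, 0], [-1, 0, 0, 0.0008, 0]])

```text
clock: 15.1
eef_pos: [598.7, -98.7, 95.5]
eef_rot: [-3.141, -0.0, 1.548]
wrist_force: [-2.6, 3.9, 3.6]
finger_gap: 13.8
finger_force: 60.0
```

Request:
arm_command(plan=[[-1, 0, 0, 0.0007, 0], [-1, 0, 0, 0.0008, 0]])

```text
clock: 15.35
eef_pos: [598.7, -98.7, 94.0]
eef_rot: [-3.141, -0.0, 1.548]
wrist_force: [-1.4, 4.9, 4.5]
finger_gap: 13.5
finger_force: 60.0
```

Request:
arm_command(plan=[[-1, 0, 0, 0.0007, 0], [-1, 0, 0, 0.0008, 0]])

```text
clock: 15.6
eef_pos: [598.7, -98.7, 92.4]
eef_rot: [-3.141, -0.0, 1.548]
wrist_force: [-1.3, 5.2, 3.7]
finger_gap: 13.9
finger_force: 60.0
```

Request:
arm_command(plan=[[-1, 0, 0, 0.0007, 0], [-1, 0, 0, 0.0008, 0]])

```text
clock: 15.85
eef_pos: [598.7, -98.8, 90.9]
eef_rot: [-3.141, -0.0, 1.548]
wrist_force: [-2.1, 4.9, 5.6]
finger_gap: 13.1
finger_force: 60.0
```

Request:
arm_command(plan=[[-1, 0, 0, 0.0004, 0], [-1, 0, 0, 0.0004, 0]])

```text
clock: 16.1
eef_pos: [598.8, -98.8, 90.4]
eef_rot: [-3.141, -0.0, 1.548]
wrist_force: [-3.2, 5.2, 8.3]
finger_gap: 13.5
finger_force: 60.0
```

Request:
arm_command(plan=[[-1, 0, 0, 0.0003, 0], [-1, 0, 0, 0.0002, 0]])

```text
clock: 16.35
eef_pos: [598.8, -98.8, 90.1]
eef_rot: [-3.142, -0.0, 1.548]
wrist_force: [-3.9, 3.8, 9.1]
finger_gap: 13.5
finger_force: 60.0
```

Request:
arm_command(plan=[[-1, 0, 0, 0.0003, 0], [-1, 0, 0, 0.0003, 0]])

```text
clock: 16.6
eef_pos: [598.9, -98.8, 89.8]
eef_rot: [3.141, 0.0, 1.548]
wrist_force: [-4.4, 4.8, 11.5]
finger_gap: 13.3
finger_force: 60.0
```

Request:
arm_command(plan=[[-0.5, 0, 0, 0, 0], [0, 0, 0, 0, 0], [0.2, 0, 0, 0, 0], [0.2, 0, 0, 0, 0], [0.2, 0, 0, 0, 0]])

```text
clock: 17.23
eef_pos: [598.9, -98.9, 89.0]
eef_rot: [-3.142, 0.0, 1.548]
wrist_force: [-0.2, -0.6, -0.4]
finger_gap: 55.8
finger_force: 0.0
```

Request:
arm_command(plan=[[0.2, 0, 0, -0.02, 0], [0.2, 0, 0, -0.03, 0], [0.2, 0, 0, -0.04, 0], [0.2, 0, 0, -0.04, 0], [0.2, 0, 0, 0, 0], [0.2, 0, 0, 0, 0]])

```text
clock: 17.98
eef_pos: [598.6, -98.8, 218.2]
eef_rot: [-3.141, -0.0, 1.548]
wrist_force: [-1.0, -0.7, -0.4]
finger_gap: 56.0
finger_force: 0.0
```

```bash
python3 - <<'E'
from h import *
s=manip.read_state();print(s['wrist_force'])
c=snap('wrist');d=snap('scene')
a=cv2.resize(c['img'][150:350,220:420],None,fx=2.8,fy=2.8,interpolation=cv2.INTER_CUBIC)
b=cv2.resize(d['img'][260:400,360:420],(240,560),interpolation=cv2.INTER_CUBIC)
cv2.imwrite('pics/w5.png',np.hstack([a,b]))
z=d['z_map']; v,u=np.mgrid[280:370,360:410]
P=np.array([world(d,a,b,z[b,a]) for a,b in zip(u.ravel(),v.ravel()) if z[b,a]>0])
Q=P[(np.hypot(P[:,0]-599,P[:,1]+100)<14)&(P[:,2]<190)]; print('fork top z',np.sort(Q[:,2])[-8:])
E
```

```text
[-0.99129321 -0.65336955 -0.37201949]
fork top z [146.17871711 146.26891195 146.87798285 147.49357155 148.14928406
 148.52293554 148.71259458 149.72727889]
```

View pics/w5.png

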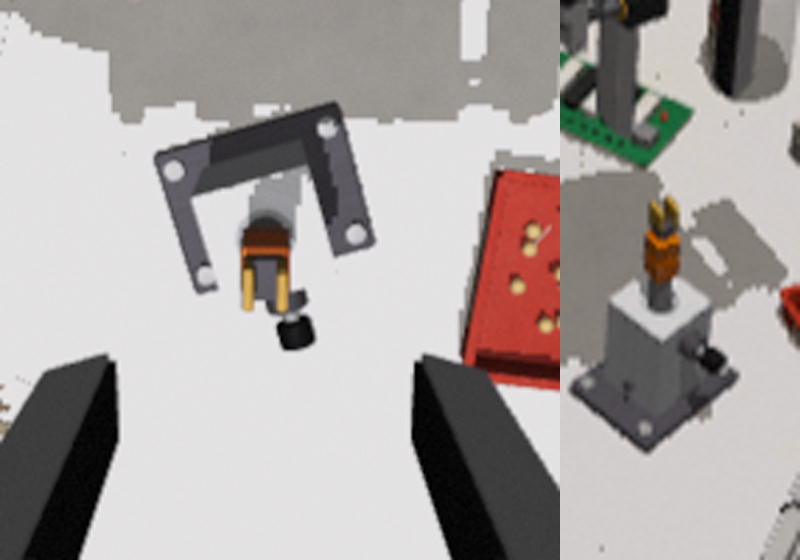

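The post stands upright in the holder with the fork up, at crop (265,285). Its top is about 147 mm high, as expected for a foot 55 mm deep on the stop, and the gripper is clear.

```bash
python3 -c "
from cell import ticket
print(ticket.sign_off())"
```

```text
the job is handed in; nothing more can be done
None
```

The fork post stands fork up in the larger aluminium holder, its foot on the depth stop about 55 mm below the mouth after a press of about 8 N. I let go, backed the gripper clear and handed the job in at about 18 s.

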